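# Load a test-chip carrier through the spring gate of a probing dock

### The job

Pick up the test-chip carrier with the orange post by its post and push it, round nose first, along the lane of the loading dock so that it swings the orange spring gate open and passes fully through. The end stop is clamped at a different depth each time: feel for it, press the carrier home against it and hold it there for about half a second with about 8 N, gently (never above 20 N on the stop, and never ramming or jamming it in the dock), then let go, leaving it home against the stop with the gate sprung shut behind it. Leave the spare carriers and everything else on the table where they are.

Things in the scene. Friction and masses are not known exactly. Their poses are not given: they have to be found in the camera images.
- carrier: loose grey tray with an orange upright post, 0.2 to 0.3 kg: 20 mm thick, 56 mm wide, 60 mm long; dark chip and brass pads on top. Its front is a half-round nose of radius 28 mm about the origin; the straight rear part ends 32 mm behind the origin. Origin: underside, centre of the nose's half circle. +x points to the nose tip, z up
- carrier_post (a point): the orange post of carrier, its handle: 18 x 18 mm, square with the tray, standing from 20 to 66 mm above the underside. This point is on its axis, 48 mm above the underside and 14 mm behind the carrier's origin
- dock: fixed loading dock, base plate 269 x 100 mm, 6 mm thick, whose top is the lane's floor. The lane runs straight along +x: open apron, gate, end stop. Origin: table height, lane's centre line, at the shut gate. Walls at y -29.5 (all along) and +29.5 mm (from x 70 mm on): 1.5 mm of play each side of the carrier. Before x 70 mm the left side is a recess the gate folds into
- lane_entry (a point): on the apron's floor (6 mm above the table), lane's centre line, 50 mm before the gate (dock x -50 mm): the carrier can be set down here with its origin over this point. Two flared yellow guides, tops 28 mm above the table, stand beside it from dock x -77 to -9 mm, about 90 mm apart at the outer end, narrowing to 60 mm
- lip_start (a point): start of the two blue lips over the lane, on the centre line, at their top (34 mm above the table), dock x -10 mm. The lips run from here to x 178 mm, undersides 29 mm above the table, so a carrier can only be slid in from the apron. Between them is an open slot about 40 mm wide for the post; fingers must stay above the lips
- gate (a joint): spring-hinged orange gate across the lane at dock x 0, 62 mm long, 4 mm thick, 8 to 25 mm above the table, hinge vertical at its left end. 0 = shut; grows as pushed inwards (+x) to 1.6 rad, folded along the left side. The spring closes it (0.11 N m shut, 0.19 N m open: 3 to 6 N at the carrier's nose) once the carrier's rear end is 63 mm past the hinge
- gate_tip (a point): free end of the gate, mid-height
- dock_hinge (a point): axis of the gate's hinge, at dock x 0, y +35.5 mm, z 16.5 mm
- carrier_nose (a point): tip of the round nose of carrier, at mid-thickness, 28 mm ahead of its origin
- stop_middle (a point): dock x 146 mm, centre line, floor height: MIDDLE of the range of the adjustable end stop, not the stop itself. The stop is a rigid black block with a red cap (57 mm wide, 12 mm thick) clamped anywhere within 18 mm either way: its face is at dock x 128 to 164 mm, different each time and not measured; find it by feel. At home the carrier's rear end is at least 68 mm past the gate
- spare_blue: loose spare carrier, same shape and size as carrier (56 mm wide, 60 mm long) but with a blue post; leave alone. Origin and axes as for carrier
- spare_white: loose spare carrier, same shape and size as carrier (56 mm wide, 60 mm long) but with a white post; leave alone. Origin and axes as for carrier
- positioner: loose black micropositioner block with knobs, about 60 x 50 x 83 mm, 0.7 kg; leave alone. Origin under its centre
- wafer_box: loose round blue wafer box, 112 mm across, 28 mm high; leave alone. Origin under its centre
- jar: loose amber jar with a white cap, 52 mm across, 60 mm high; leave alone. Origin under its centre
- chip_box: loose flat black and clear chip box, 75 x 75 x 24 mm; leave alone. Origin under its centre
- driver: loose screwdriver, 160 mm long, lying on the table; leave alone. Origin under its middle
Not all that is in view belongs to the job. What is shaped like the carrier but red is not meant.

How it is judged:
By the outcome, as a careful person would: the job done as asked, in the order asked, and still so for the second after the job is handed in, with the robot touching nothing.
It also fails if it takes over 64 s, if anything falls off the work surface, if the arm or the gripper's body presses on something with over 40 N, if the wrist force passes 120 N, or if a joint passes its speed limit or range.

### The arm

A 6-joint arm with a two-finger parallel gripper is mounted at the origin on the work surface. World frame = base frame: x ahead of the robot, y to its left, z up, the work surface at z = 0. Lengths are in mm, angles in degrees, forces in N, time in s.
With the tool pointing down it reaches from about 350 to 850 mm from the base axis. Payload 8.1 kg.
Tool frame: the origin (TCP) lies where the fingers leave the gripper's body, on its centre line; the fingertips stand 73 mm ahead of it and the grasp point (between the pads) lies 54 mm ahead of it; z points along the fingers, y is the line along which they close (so a half turn about z gives the same grasp; the last joint's range is limited). The gripper opens to 85 mm and grips with 20 to 120 N. Pads are 22 mm wide; open, the fingers measure 114 mm over their backs; the gripper's body (76 mm by 85 mm) begins 54 mm behind the grasp point. The pads swing forward as they close: fully open they stand 13 mm farther back than shut.
Start: joints at [-79.721, 7.471, 85.268, -0, 87.261, -4.893], TCP at [157.05, -579.087, 303.892] pointing down, gripper open.
Joint ranges: [-169.43, 169.43], [-51.17, 129.36], [1.28, 143.12], [-76.62, 256.62], [0, 156.53], [-152.29, 152.29]. Speed limits (degrees/s): [136.94, 136.94, 159.86, 180, 180, 180].

### API

Orientations are given as [roll, pitch, yaw] about the fixed x, y, z axes, in that order (R = Rz(yaw) Ry(pitch) Rx(roll)).
In Python, from bench import sense, optics, r gives the robot as it stands.
- The arm moves only by the tool servo_tool, never from a script. Its argument "plan" is a list that holds one entry, the list of rows, each a list of 5 numbers: the shift along the world's x, y, z in m, then the turn about the world's z in degrees, then the finger opening in m, from 0 to 0.0854. A call has 1 to 10 rows; each row shifts and turns the commanded pose from where the row before left it; what a row does not reach is not made up. A row lasts 1/10 s, in which the tool goes at most 50 mm and 8.59 degrees, less where a joint would pass 70% of its speed; a pose out of reach is approached as far as the arm can. A call is refused whole if a number of a shift passes 0.05 or a number of a turn 8.59, either way. A call with a gripper value outside its range is refused whole. The fingers move at their own pace and stop on an object; "force" is the grip in N (left out, the last holds). Time passes only in rows, so rows that do not move let the fingers close. It gives the time, the measured TCP pose, the force, the opening and the grip force at its end, in the units of the state.
- sense(): the state, without advancing time (a new reading comes with each control period).
- optics.snapshot(name): name is "scene" or "top" or "wrist"; returns a dict with "frame" (420x560x3 uint8, blue, green, red), "fx", "fy", "cx", "cy" (pixels), "cam_to_world" (4x4, takes a point from camera to world coordinates). Camera axes: x right, y down, z forward; pixel columns grow to the right and rows downward; lengths in mm; the calibration is good to about 2 mm. A picture is of the moment at which its call begins. There is no depth.
- r.hand_in(): hands the job in; it is judged then, once.
The state is a dict: "time": time; "joint_pos": joint angles; "qd": joint speeds; "joint_efforts": joint torques, N m; "tool_pos": TCP position; "tcp_rot": TCP orientation; "ft_force": force on the tool from outside, world axes, zero at the start; "wrist_torque": the same for the moment, N m; "finger_gap": finger opening in mm; "grip_force": force on a finger pad.
Only numpy, scipy, OpenCV 4.12 (cv2) and the standard library are available. Lean on these libraries where they do the work, as an engineer would, in place of code of your own. Each camera call takes 0.05 s, during which the arm holds its last target. There are 200 camera calls.

## Working session

There is one attempt and no reset: what is moved stays moved. The work goes in short steps, Python scripts to look and compute and a tool call to move; the robot and the scene stay as the last step left them, time stands still between calls to the robot, and variables do not carry over. Pictures are saved under pics/ and viewed, at most 10 in all, crops included, and the job is handed in when it is done.

Besides the shell and the picture viewer there is one more tool, called after "Call:" by a JSON object that holds its "fn" and its "kwargs", one argument or row to a line. servo_tool: Moves the arm, as the interface text tells. Its arguments: {"type":"object","properties":{"plan":{"type":"array"},"force":{"type":"number"}},"required":["plan"]}

```bash
mkdir -p pics; ls; python3 - <<'E'
from bench import sense, optics, r
import cv2
s=sense();print(s)
for n in("top","scene"):
    d=optics.snapshot(n);cv2.imwrite(f"pics/{n}0.png",d["frame"]);print(n,d["fx"],d["fy"],d["cx"],d["cy"],d["cam_to_world"])
E
```

```text
pics
{'time': 0.0, 'joint_pos': array([-7.97216383e+01,  7.51631417e+00,  8.53288087e+01,  1.02318186e-03,
        8.72613864e+01, -4.89246264e+00]), 'qd': array([-0.07646366,  0.01130963,  0.10408755,  0.04776818,  0.06435775,
       -0.03398302]), 'joint_efforts': array([ 9.76492374e-04, -5.69402468e+01, -5.00544655e+01, -1.73047324e-04,
        1.49689091e-02, -1.78253487e-05]), 'tool_pos': array([ 156.97768341, -578.67515313,  302.83624152]), 'tcp_rot': array([-1.79893966e+02, -1.01019229e-02,  1.51707651e+01]), 'ft_force': array([-0.19381308, -0.1309727 , -0.49539324]), 'wrist_torque': array([ 0.00216984, -0.01799524,  0.00149195]), 'grip_force': 0.0, 'finger_gap': 85.5137745220952}
top 412.77727597652057 412.77727597652057 274.84102056753545 209.0505642480053 [[-7.39249691e-02 -9.74500604e-01  2.11857668e-01  3.03063195e+02]
 [-9.97258248e-01  7.29464522e-02 -1.24419541e-02  2.94463088e+01]
 [-3.32957348e-03 -2.12196578e-01 -9.77221329e-01  1.16323576e+03]
 [ 0.00000000e+00  0.00000000e+00  0.00000000e+00  1.00000000e+00]]
scene 515.0852038161865 515.0852038161865 277.7108590035317 215.2861065343422 [[-2.07513652e-01  6.76127162e-01 -7.06958376e-01  1.30581709e+03]
 [ 9.78026178e-01  1.58226057e-01 -1.35754597e-01  1.82787240e+02]
 [ 2.00718660e-02 -7.19594730e-01 -6.94104131e-01  8.32859924e+02]
 [ 0.00000000e+00  0.00000000e+00  0.00000000e+00  1.00000000e+00]]
```

View pics/top0.png

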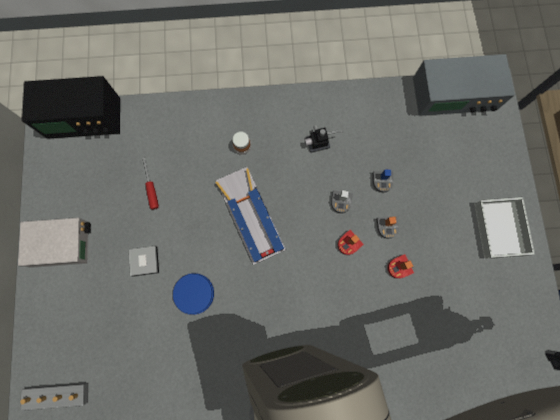

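View pics/scene0.png

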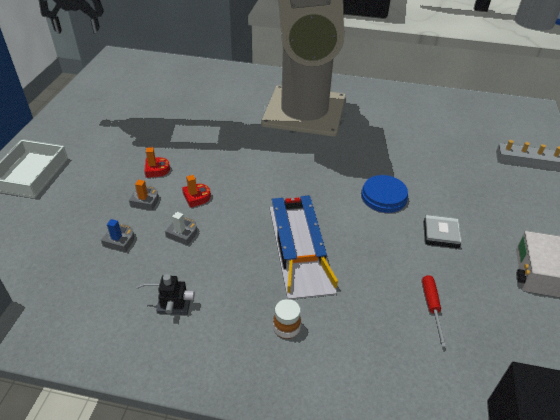

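The grey carrier with the orange post is at about top (388,227), and the two red ones are decoys. The dock runs from the apron at (233,185) towards the robot, with its end at (268,255). Next I'll zoom in.

```bash
python3 - <<'E'
import cv2,numpy as np
f=cv2.imread("pics/top0.png")
a=cv2.resize(f[160:270,205:285],None,fx=5,fy=5,interpolation=cv2.INTER_CUBIC)
b=cv2.resize(f[200:255,360:420],None,fx=6.6,fy=6.6,interpolation=cv2.INTER_CUBIC)
b=cv2.copyMakeBorder(b,0,550-b.shape[0],0,0,0)
cv2.imwrite("pics/crop0.png",np.hstack([a,b])[:,:800])
E
```

```text
(no output)
```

View pics/crop0.png

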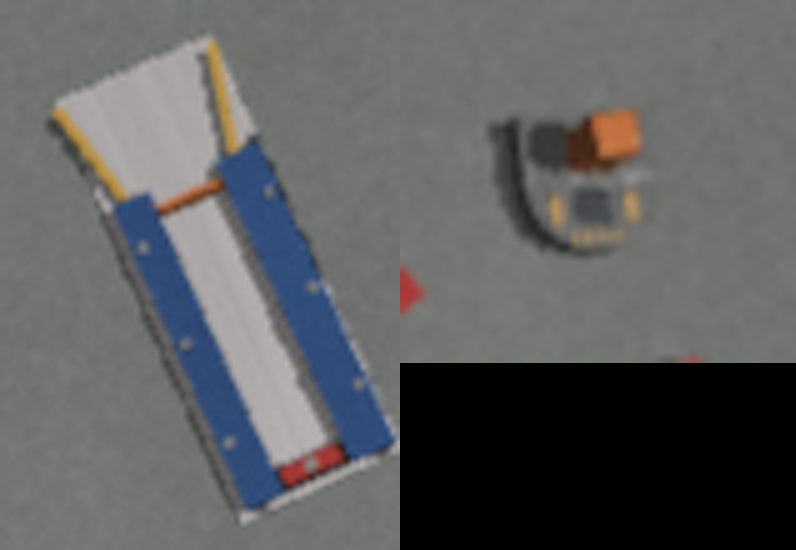

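```bash
cat > h.py <<'E'
import numpy as np
def ray(d,u,v,z):
    T=np.array(d["cam_to_world"]);p=np.array([(u-d["cx"])/d["fx"],(v-d["cy"])/d["fy"],1])
    w=T[:3,:3]@p;return T[:3,3]+w*(z-T[2,3])/w[2]
def proj(d,P):
    T=np.array(d["cam_to_world"]);c=(np.atleast_2d(P)-T[:3,3])@T[:3,:3]
    return np.c_[d["fx"]*c[:,0]/c[:,2]+d["cx"],d["fy"]*c[:,1]/c[:,2]+d["cy"]]
E
python3 - <<'E'
from h import *
from bench import optics
d=optics.snapshot("top")
L=lambda x,y,z:ray(d,205+x/5,160+y/5,z)[:2]
R=lambda x,y,z:ray(d,360+(x-400)/6.6,200+y/6.6,z)[:2]
for n,a in dict(ls=[(116,205),(153,195),(218,160),(258,140)],le=[(243,510),(280,490),(345,460),(395,437)]).items():
    p=np.array([L(*q,34) for q in a]);print(n,p.round(),p.mean(0))
    if n=="ls":s=p.mean(0)
    else:e=p.mean(0)
print("len",np.linalg.norm(e-s),"yaw",np.degrees(np.arctan2(*(e-s)[::-1])))
p=np.array([L(*q,6) for q in[(52,105),(212,37),(240,522),(398,448)]]);print(p)
g=(p[2]+p[3]-p[0]-p[1])/2;print(np.linalg.norm(g),np.degrees(np.arctan2(*g[::-1])))
print("gate",L(160,210,25),L(222,183,25),"stopcap",L(312,466,30))
print("post top",R(615,132,66),[R(*q,66)for q in[(593,115),(636,108),(640,152),(602,158)]])
print("nose",R(583,250,20),"sides",R(517,195,20),R(645,195,20))
E
```

```text
ls [[581. 144.]
 [585. 123.]
 [603.  85.]
 [613.  62.]] [595.22539642 103.6708744 ]
le [[405.  84.]
 [414.  63.]
 [428.  26.]
 [439.  -2.]] [421.50627031  42.68961689]
len 184.11151116959653 yaw -160.6572106007653
[[650.26921828 181.21805648]
 [684.658094    85.75170872]
 [401.00324073  87.11453169]
 [435.67288566  -4.00595834]]
265.5462210730771 -159.74528087295636
gate [578.21611148 120.35497659] [591.32058602  84.35486923] stopcap [426.55886639  44.56297442]
post top [ 487.00191129 -299.5134293 ] [array([ 494.71300644, -291.48000974]), array([ 496.30324686, -309.43877823]), array([ 477.98395716, -308.57702682]), array([ 476.66815218, -292.77147789])]
nose [ 445.34931813 -293.02105584] sides [ 470.7998712  -268.20867119] [ 466.75733352 -322.33796586]
```

Call:
{"fn": "servo_tool", "kwargs": {
  "plan": [
    [[0.033,0.028,0,7.2,0.085],[0.033,0.028,0,7.2,0.085],[0.033,0.028,0,7.2,0.085],[0.033,0.028,0,7.2,0.085],[0.033,0.028,0,7.2,0.085],[0.033,0.028,0,7.2,0.085],[0.033,0.028,0,7.2,0.085],[0.033,0.028,0,7.2,0.085],[0.033,0.028,0,7.2,0.085],[0.033,0.028,0,7.2,0.085]]
  ]
}}

```text
time: 1.15
tool_pos: [488.1, -297.6, 303.7]
tcp_rot: [-180.0, -0.0, 87.5]
ft_force: [1.5, -0.5, -0.6]
finger_gap: 84.9
grip_force: 0.0
```

Call:
{"fn": "servo_tool", "kwargs": {
  "plan": [
    [[0,0,0,0,0.085],[0,0,0,0,0.085],[0,0,0,0,0.085]]
  ]
}}

```text
time: 1.45
tool_pos: [486.5, -299.6, 303.6]
tcp_rot: [-180.0, 0.0, 87.1]
ft_force: [0.1, -1.4, 0.7]
finger_gap: 84.9
grip_force: 0.0
```

```bash
python3 - <<'E'
from bench import sense, optics
import cv2,pickle
d=optics.snapshot("wrist");cv2.imwrite("pics/w1.png",d["frame"]);pickle.dump(d,open("w1.pkl","wb"));s=sense();print(d["cam_to_world"],s["joint_pos"],s["tool_pos"],s["tcp_rot"])
E
```

```text
[[ 9.98620089e-01 -4.92933131e-02 -1.81131929e-02  4.89782660e+02]
 [-5.24999718e-02 -9.45547855e-01 -3.21221118e-01 -2.17039200e+02]
 [-1.29283763e-03  3.21728803e-01 -9.46830981e-01  3.73713175e+02]
 [ 0.00000000e+00  0.00000000e+00  0.00000000e+00  1.00000000e+00]] [-3.67932351e+01  3.06920249e+00  8.99646518e+01 -2.21631571e-02
  8.69939697e+01 -3.38464895e+01] [ 486.24163445 -299.87073871  303.66770146] [-1.79964564e+02  2.88419145e-03  8.70544229e+01]
```

View pics/w1.png

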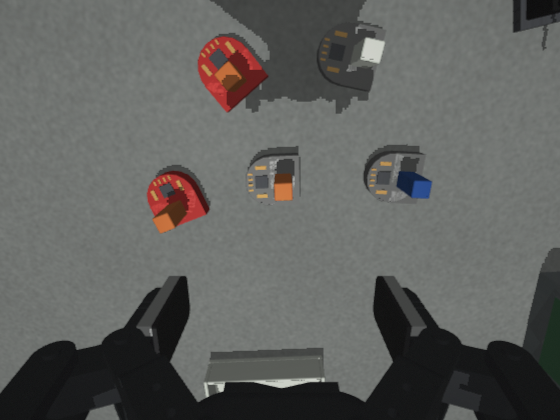

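The grey carrier sits at about (275,178), with its post top at about (284,187) and its nose to the left. I'll segment the post and tray.

```bash
python3 - <<'E'
import cv2,pickle
from h import *
d=pickle.load(open("w1.pkl","rb"));f=d["frame"]
x0,y0=235,135;c=f[y0:215,x0:315].astype(int)
B,G,R=c[...,0],c[...,1],c[...,2]
o=(R-B>60)&(R>150)&(G<R-50);o=cv2.morphologyEx(o.astype(np.uint8),cv2.MORPH_OPEN,np.ones((5,5)))
k=max(cv2.findContours(o,0,2)[0],key=cv2.contourArea)
b=cv2.boxPoints(cv2.minAreaRect(k))+[x0,y0];P=np.array([ray(d,*q,66)for q in b]);print(b,P,P.mean(0))
for i in range(4):
    e=P[(i+1)%4]-P[i];print(np.hypot(*e[:2]),np.degrees(np.arctan2(e[1],e[0])))
big=cv2.resize(f[y0:215,x0:315],None,fx=7,fy=7,interpolation=cv2.INTER_CUBIC)
def draw(ox,oy,yaw,col):
    t=np.radians(np.linspace(-90,90,30));x=np.r_[28*np.cos(t),-32,-32,28*np.cos(t[0])];y=np.r_[28*np.sin(t),28,-28,-28]
    a=np.radians(yaw);M=np.array([[np.cos(a),-np.sin(a)],[np.sin(a),np.cos(a)]])
    for X,Y,z in((x,y,20),(np.array([-23,-5,-5,-23,-23]),np.array([-9,-9,9,9,-9]),66)):
        w=(M@np.array([X,Y])).T+[ox,oy];q=proj(d,np.c_[w,np.full(len(w),z)])
        cv2.polylines(big,[np.int32((q-[x0,y0]+.5)*7)],False,col,1)
yaw=177;p=P.mean(0)[:2];a=np.radians(yaw);draw(p[0]+14*np.cos(a),p[1]+14*np.sin(a),yaw,(0,255,0))
cv2.imwrite("pics/w1c.png",big)
E
```

```text
[[273.63935089 184.03279114]
 [290.86066437 182.46721649]
 [292.36066437 198.96720886]
 [275.13935089 200.53278351]] [[ 478.23223118 -292.2873851    66.        ]
 [ 494.93729804 -291.60658133   66.        ]
 [ 495.69707739 -308.27219193   66.        ]
 [ 478.70983391 -308.99257555   66.        ]] [ 486.89411013 -300.28968348   66.        ]
16.718933955266028 2.3337595131694715
16.682920655651245 -87.38971289366971
17.002511390672122 -177.57169404333362
16.712016398284742 91.63764482392423
```

View pics/w1c.png

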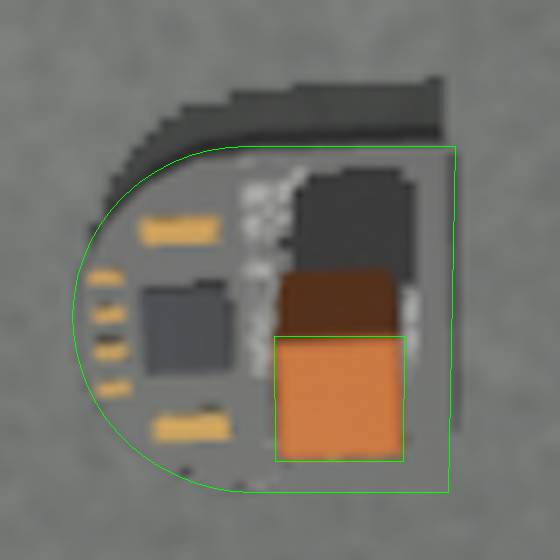

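Call:
{"fn": "servo_tool", "kwargs": {
  "plan": [
    [[0.0005,-0.0005,-0.03,4,0.085],[0,0,-0.03,0,0.085],[0,0,-0.03,0,0.085],[0,0,-0.03,0,0.085],[0,0,-0.03,0,0.085],[0,0,-0.03,0,0.085],[0,0,-0.018,0,0.085],[0,0,0,0,0.085],[0,0,0,0,0.085],[0,0,0,0,0.085]]
  ]
}}

```text
time: 2.5
tool_pos: [488.1, -300.8, 107.7]
tcp_rot: [179.9, 0.1, 91.1]
ft_force: [0.1, 0.5, -0.1]
finger_gap: 84.7
grip_force: 0.0
```

Call:
{"fn": "servo_tool", "kwargs": {
  "plan": [
    [[0,0,0,0,0.01],[0,0,0,0,0.01],[0,0,0,0,0.01],[0,0,0,0,0.01],[0,0,0,0,0.01],[0,0,0,0,0.01],[0,0,0,0,0.01],[0,0,0,0,0.01]]
  ],
  "force": 40
}}

```text
time: 3.3
tool_pos: [487.6, -299.6, 106.1]
tcp_rot: [180.0, -0.0, 91.2]
ft_force: [-0.9, 1.6, 3.4]
finger_gap: 17.5
grip_force: 41.4
```

Call:
{"fn": "servo_tool", "kwargs": {
  "plan": [
    [[0,0,0.01,0,0.01],[0,0,0.02,0,0.01],[0,0,0.03,0,0.01],[0,0,0.03,0,0.01],[0,0,0.03,0,0.01],[0,0.01,0.03,2,0.01],[0,0.03,0.03,2,0.01],[0.004,0.035,0.015,2,0.01],[0.005,0.04,0,2,0.01],[0.005,0.04,0,2,0.01]]
  ]
}}

```text
time: 4.3
tool_pos: [501.6, -143.5, 302.2]
tcp_rot: [179.9, 0.1, 101.2]
ft_force: [-0.1, 1.3, -1.6]
finger_gap: 17.6
grip_force: 40.7
```

Call:
{"fn": "servo_tool", "kwargs": {
  "plan": [
    [[0.004,0.04,0,1,0.01],[0.004,0.04,0,1,0.01],[0.004,0.04,0,1,0.01],[0.004,0.04,0,1,0.01],[0.004,0.04,0,1,0.01],[0,0.04,0,1,0.01],[0,0.035,0,1,0.01],[0,0.022,0,1,0.01],[0,0.01,0,1,0.01],[0,0,0,0,0.01]]
  ]
}}

```text
time: 5.3
tool_pos: [521.3, 163.2, 300.8]
tcp_rot: [-180.0, -0.0, 110.3]
ft_force: [0.4, 0.6, -1.9]
finger_gap: 17.5
grip_force: 40.7
```

Call:
{"fn": "servo_tool", "kwargs": {
  "plan": [
    [[0,0,0,0,0.01],[0,0,0,0,0.01],[0,0,0,0,0.01]]
  ]
}}

```text
time: 5.6
tool_pos: [521.7, 161.3, 300.9]
tcp_rot: [-180.0, 0.0, 110.1]
ft_force: [-0.1, -0.2, -2.1]
finger_gap: 17.7
grip_force: 40.7
```

```bash
python3 - <<'E'
from bench import sense, optics
import cv2,pickle
d=optics.snapshot("wrist");cv2.imwrite("pics/w2.png",d["frame"]);pickle.dump(d,open("w2.pkl","wb"));s=sense();print(s["joint_pos"],s["tool_pos"],s["tcp_rot"],s["ft_force"])
E
```

```text
[ 1.18184462e+01 -7.93622743e-01  9.41641245e+01 -8.48533675e-03
  8.66299616e+01 -8.26114622e+00] [521.70316109 161.42950639 300.93541914] [-1.79998324e+02  8.31617614e-03  1.10080091e+02] [-0.34547583  0.31240529 -1.3091576 ]
```

View pics/w2.png

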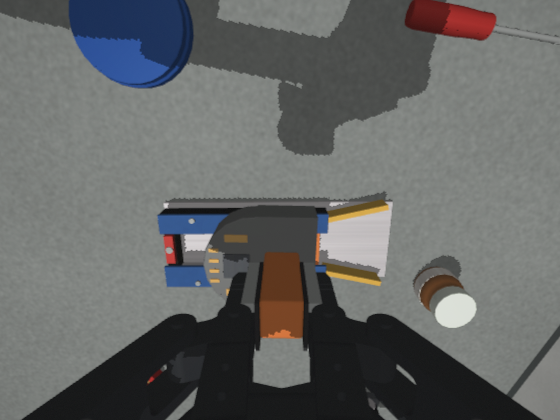

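The carrier, held nose-left, hides part of the dock. I'll shift the tool towards −y so the dock moves up in the image.

Call:
{"fn": "servo_tool", "kwargs": {
  "plan": [
    [[0.01,-0.03,0,0,0.01],[0.01,-0.04,0,0,0.01],[0.01,-0.025,0,0,0.01],[0,0,0,0,0.01],[0,0,0,0,0.01],[0,0,0,0,0.01]]
  ]
}}

```text
time: 6.25
tool_pos: [551.4, 67.8, 300.9]
tcp_rot: [-180.0, -0.0, 110.2]
ft_force: [-0.0, -0.6, -2.0]
finger_gap: 17.4
grip_force: 40.7
```

```bash
python3 - <<'E'
from bench import sense, optics
from h import *
import cv2,pickle
d=optics.snapshot("wrist");pickle.dump(d,open("w3.pkl","wb"));s=sense();print(s["tool_pos"],s["tcp_rot"],s["ft_force"])
q=proj(d,[[595.2,103.7,34],[421.5,42.7,34]]);print(q)
x0,y0=140,60;b=cv2.resize(d["frame"][y0:260,x0:405],None,fx=3,fy=3,interpolation=cv2.INTER_CUBIC)
cv2.imwrite("pics/w3.png",b)
E
```

```text
[551.31174478  68.05040189 300.88195583] [-1.79997376e+02 -1.89521884e-02  1.10205678e+02] [-0.62494591  0.08461774 -1.4840185 ]
[[333.69146166 166.71963243]
 [156.64913515 164.509303  ]]
```

View pics/w3.png

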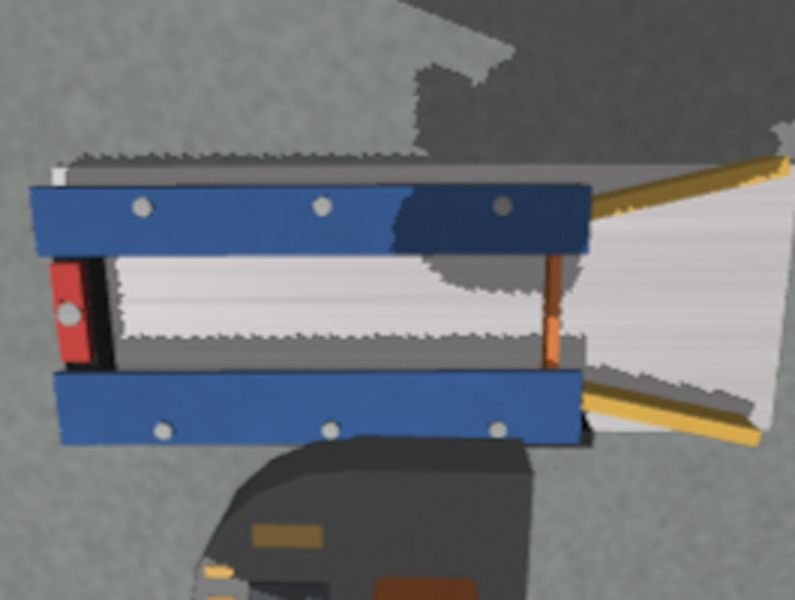

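```bash
python3 - <<'E'
from h import *
import pickle
from scipy.optimize import least_squares
d=pickle.load(open("w3.pkl","rb"))
L=lambda p,z:ray(d,140+(p[0]+.5)/3-.5,60+(p[1]+.5)/3-.5,z)[:2]
lip=dict(so=(591,185),si=(588,254),eo=(32,187),ei=(38,256),Si=(584,371),So=(581,443),Ei=(55,374),Eo=(62,444))
W={k:L(v,34) for k,v in lip.items()}
X=dict(so=-10,si=-10,eo=178,ei=178,Si=-10,So=-10,Ei=178,Eo=178)
Y=dict(so=(-1,1),si=(-1,0),eo=(-1,1),ei=(-1,0),Si=(1,0),So=(1,1),Ei=(1,0),Eo=(1,1))
def pred(p):
    a=p[2];M=np.array([[np.cos(a),-np.sin(a)],[np.sin(a),np.cos(a)]])
    return {k:p[:2]+M@[X[k],Y[k][0]*(p[3+Y[k][1]])] for k in X}
res=lambda p:np.concatenate([pred(p)[k]-W[k] for k in X])
o=least_squares(res,[586,100,np.radians(-160),20,44]);p=o.x
print(p,np.degrees(p[2]));a=p[2];M=np.array([[np.cos(a),-np.sin(a)],[np.sin(a),np.cos(a)]])
D=lambda w:(M.T@(w-p[:2])).round(1)
for k in W:print(k,D(W[k]))
print("gate",D(L((555,256),25)),D(L((553,366),25)),"guides",[D(L(q,28))for q in[(790,163),(590,205),(760,438),(584,398)]])
for x in(-100,-90,-50,100,146):print(x,(p[:2]+M@[x,0]).round(1),"post",(p[:2]+M@[x-14,0]).round(1))
E
```

```text
[586.97798485 102.39405856  -2.78728644  20.46970906  44.94995515] -159.69974953535277
so [ -9. -44.]
si [ -9.1 -21.4]
eo [176.8 -44.1]
ei [177.8 -21.4]
Si [-9.7 19.4]
So [-9.9 46.1]
Ei [177.2  19.7]
Eo [177.9  45.7]
gate [  0.9 -19.6] [ 0.1 19.7] guides [array([-76.4, -50.5]), array([ -9.9, -37.1]), array([-76.6,  46.3]), array([-11.2,  30.9])]
-100 [680.8 137.1] post [693.9 141.9]
-90 [671.4 133.6] post [684.5 138.5]
-50 [633.9 119.7] post [647.  124.6]
100 [493.2  67.7] post [506.3  72.6]
146 [450.   51.7] post [463.2  56.6]
```

```bash
python3 - <<'E'
from h import *
import pickle
d=pickle.load(open("w3.pkl","rb"))
L=lambda p,z:ray(d,140+(p[0]+.5)/3-.5,60+(p[1]+.5)/3-.5,z)[:2]
p=np.array([586.98,102.39]);a=-2.78728644;M=np.array([[np.cos(a),-np.sin(a)],[np.sin(a),np.cos(a)]])
D=lambda q,z:(M.T@(L(q,z)-p)).round(1)
print("plate",[D(q,6)for q in[(795,165),(772,432),(52,168),(592,445)]])
print("cap",[D(q,34)for q in[(52,264),(80,262),(90,361),(62,363),(68,314)]], "stop foot",D((117,300),6),"cap x for z 26/40",D((85,312),26),D((85,312),40))
# carried carrier: tray corners, TCP known
s=np.array([551.3,68.05]);zt=300.9-105.5+20
print("tray",[(D(q,zt)-M.T@(s-p)).round(1) for q in[(531,470),(300,470)]],zt)
E
```

```text
plate [array([-86.1, -49. ]), array([-88.9,  50.9]), array([179.6, -49.1]), array([-18.9,  55.9])]
cap [array([173.4, -18.7]), array([163.7, -19.4]), array([164.3,  15.1]), array([174.2,  15.7]), array([170. ,  -1.6])] stop foot [161.3  -1.7] cap x for z 26/40 [166.8  -0.8] [161.9  -3.3]
tray [array([-16.9, -27.6]), array([ 22.1, -27.8])] 215.39999999999998
```

Call:
{"fn": "servo_tool", "kwargs": {
  "plan": [
    [[0.019,0.0115,0,0,0.01],[0.019,0.0115,0,0,0.01],[0.019,0.0115,0,0,0.01],[0.019,0.0115,0,0,0.01],[0.0193,0.0117,-0.02,0,0.01],[0,0,-0.04,0,0.01],[0,0,-0.04,0,0.01],[0,0,-0.04,0,0.01],[0,0,-0.02,0,0.01],[0,0,0,0,0.01]]
  ]
}}

```text
time: 7.3
tool_pos: [643.6, 125.9, 135.8]
tcp_rot: [-179.5, -0.1, 110.3]
ft_force: [-1.4, -0.0, -2.9]
finger_gap: 17.4
grip_force: 40.8
```

Call:
{"fn": "servo_tool", "kwargs": {
  "plan": [
    [[0,0,0,0,0.01],[0,0,0,0,0.01],[0,0,0,0,0.01]]
  ]
}}

```text
time: 7.6
tool_pos: [648.3, 125.5, 143.6]
tcp_rot: [179.8, 0.1, 110.2]
ft_force: [-0.1, 0.2, -0.8]
finger_gap: 17.5
grip_force: 40.8
```

```bash
python3 - <<'E'
from bench import sense, optics
from h import *
import cv2
d=optics.snapshot("wrist");s=sense();print(s["tool_pos"],s["tcp_rot"],s["ft_force"])
cv2.imwrite("pics/w4.png",d["frame"])
E
```

```text
[648.04969625 125.36377593 143.25781769] [1.79799888e+02 4.86022260e-02 1.10179578e+02] [-0.16228472 -0.22719038 -1.44786964]
```

View pics/w4.png

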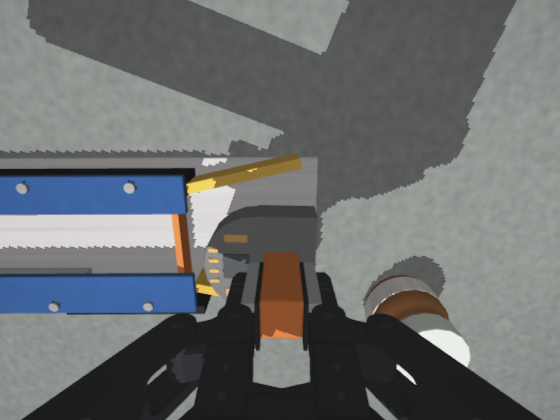

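The carrier is over the apron between the yellow guides, with the gate at (182,240) to its left. I'll lower it gently and feel for the floor.

Call:
{"fn": "servo_tool", "kwargs": {
  "plan": [
    [[0,0,-0.008,0,0.01],[0,0,-0.008,0,0.01],[0,0,-0.006,0,0.01],[0,0,0,0,0.01],[0,0,0,0,0.01],[0,0,0,0,0.01],[0,0,0,0,0.01],[0,0,0,0,0.01]]
  ]
}}

```text
time: 8.45
tool_pos: [647.1, 125.1, 119.3]
tcp_rot: [180.0, 0.0, 110.2]
ft_force: [-0.2, 0.6, -2.0]
finger_gap: 17.3
grip_force: 40.9
```

Call:
{"fn": "servo_tool", "kwargs": {
  "plan": [
    [[0,0,-0.001,0,0.01],[0,0,-0.001,0,0.01],[0,0,-0.001,0,0.01],[0,0,0,0,0.01],[0,0,0,0,0.01],[0,0,0,0,0.01]]
  ]
}}

```text
time: 9.05
tool_pos: [646.9, 125.1, 115.9]
tcp_rot: [180.0, -0.0, 110.2]
ft_force: [0.0, 0.2, -1.7]
finger_gap: 17.4
grip_force: 40.9
```

Call:
{"fn": "servo_tool", "kwargs": {
  "plan": [
    [[0,0,-0.001,0,0.01],[0,0,-0.001,0,0.01],[0,0,-0.001,0,0.01],[0,0,-0.0005,0,0.01],[0,0,0,0,0.01],[0,0,0,0,0.01],[0,0,0,0,0.01],[0,0,0,0,0.01]]
  ]
}}

```text
time: 9.85
tool_pos: [646.9, 125.1, 112.4]
tcp_rot: [180.0, -0.0, 110.2]
ft_force: [-0.1, -0.0, -1.8]
finger_gap: 17.7
grip_force: 40.9
```

Call:
{"fn": "servo_tool", "kwargs": {
  "plan": [
    [[0,0,-0.0005,0,0.01],[0,0,0,0,0.01],[0,0,0,0,0.01],[0,0,0,0,0.01]]
  ]
}}

```text
time: 10.25
tool_pos: [647.0, 125.1, 112.2]
tcp_rot: [180.0, 0.0, 110.2]
ft_force: [-1.3, 0.6, 0.6]
finger_gap: 17.4
grip_force: 41.2
```

Call:
{"fn": "servo_tool", "kwargs": {
  "plan": [
    [[-0.0002,0.0005,0.0005,0,0.01],[-0.00375,-0.00139,0,0,0.01],[-0.00375,-0.00139,0,0,0.01],[-0.00375,-0.00139,0,0,0.01],[-0.00375,-0.00139,0,0,0.01],[-0.00375,-0.00139,0,0,0.01],[0,0,0,0,0.01],[0,0,0,0,0.01]]
  ]
}}

```text
time: 11.05
tool_pos: [628.2, 118.8, 112.6]
tcp_rot: [179.9, 0.0, 110.2]
ft_force: [3.2, 2.0, -3.6]
finger_gap: 17.5
grip_force: 40.7
```

Call:
{"fn": "servo_tool", "kwargs": {
  "plan": [
    [[-0.00188,-0.00069,0,0,0.01],[-0.00188,-0.00069,0,0,0.01],[-0.00188,-0.00069,0,0,0.01],[-0.00188,-0.00069,0,0,0.01],[-0.00188,-0.00069,0,0,0.01],[0,0,0,0,0.01],[0,0,0,0,0.01]]
  ]
}}

```text
time: 11.75
tool_pos: [618.9, 115.1, 112.8]
tcp_rot: [179.9, 0.0, 110.2]
ft_force: [4.2, 1.5, -3.0]
finger_gap: 17.8
grip_force: 40.2
```

Call:
{"fn": "servo_tool", "kwargs": {
  "plan": [
    [[-0.00281,-0.00104,0,0,0.01],[-0.00281,-0.00104,0,0,0.01],[-0.00281,-0.00104,0,0,0.01],[-0.00281,-0.00104,0,0,0.01],[-0.00281,-0.00104,0,0,0.01],[0,0,0,0,0.01]]
  ]
}}

```text
time: 12.35
tool_pos: [605.4, 110.8, 113.6]
tcp_rot: [179.8, -0.0, 110.2]
ft_force: [6.9, 5.6, -1.5]
finger_gap: 17.4
grip_force: 40.8
```

Call:
{"fn": "servo_tool", "kwargs": {
  "plan": [
    [[-0.00281,-0.00104,0,0,0.01],[-0.00281,-0.00104,0,0,0.01],[-0.00281,-0.00104,0,0,0.01],[-0.00281,-0.00104,0,0,0.01],[-0.00281,-0.00104,0,0,0.01],[0,0,0,0,0.01]]
  ]
}}

```text
time: 12.95
tool_pos: [590.6, 106.0, 113.2]
tcp_rot: [179.9, -0.1, 110.2]
ft_force: [3.6, 7.2, -0.9]
finger_gap: 17.4
grip_force: 41.2
```

Call:
{"fn": "servo_tool", "kwargs": {
  "plan": [
    [[-0.00261,-0.0017,-0.0003,0,0.01],[-0.00281,-0.00104,-0.0002,0,0.01],[-0.00281,-0.00104,0,0,0.01],[-0.00281,-0.00104,0,0,0.01],[0,0,0,0,0.01],[0,0,0,0,0.01]]
  ]
}}

```text
time: 13.55
tool_pos: [579.0, 101.0, 112.3]
tcp_rot: [180.0, -0.1, 110.2]
ft_force: [1.7, 6.2, 0.7]
finger_gap: 17.5
grip_force: 41.3
```

Call:
{"fn": "servo_tool", "kwargs": {
  "plan": [
    [[-0.00281,-0.00104,0,0,0.01],[-0.00281,-0.00104,0,0,0.01],[-0.00281,-0.00104,0,0,0.01],[-0.00281,-0.00104,0,0,0.01],[0,0,0,0,0.01],[0,0,0,0,0.01]]
  ]
}}

```text
time: 14.15
tool_pos: [567.7, 96.5, 112.2]
tcp_rot: [-180.0, -0.1, 110.2]
ft_force: [0.3, 5.8, 1.6]
finger_gap: 17.4
grip_force: 41.5
```

Call:
{"fn": "servo_tool", "kwargs": {
  "plan": [
    [[-0.00188,-0.00069,0.0003,0,0.01],[-0.00188,-0.00069,0,0,0.01],[-0.00188,-0.00069,0,0,0.01],[-0.00188,-0.00069,0,0,0.01],[-0.00188,-0.00069,0,0,0.01],[-0.00188,-0.00069,0,0,0.01],[0,0,0,0,0.01]]
  ]
}}

```text
time: 14.85
tool_pos: [556.5, 91.6, 112.2]
tcp_rot: [-180.0, -0.0, 110.2]
ft_force: [-0.2, 3.2, -0.5]
finger_gap: 17.2
grip_force: 41.3
```

Call:
{"fn": "servo_tool", "kwargs": {
  "plan": [
    [[-0.00188,-0.00069,0,0,0.01],[-0.00188,-0.00069,0,0,0.01],[-0.00188,-0.00069,0,0,0.01],[-0.00188,-0.00069,0,0,0.01],[-0.00188,-0.00069,0,0,0.01],[-0.00188,-0.00069,0,0,0.01],[0,0,0,0,0.01]]
  ]
}}

```text
time: 15.55
tool_pos: [545.2, 87.4, 112.2]
tcp_rot: [-180.0, 0.0, 110.2]
ft_force: [-0.4, 2.8, -0.2]
finger_gap: 17.4
grip_force: 41.2
```

Call:
{"fn": "servo_tool", "kwargs": {
  "plan": [
    [[-0.002,-0.0004,0,0,0.01],[-0.00188,-0.00069,0,0,0.01],[-0.00188,-0.00069,0,0,0.01],[-0.00188,-0.00069,0,0,0.01],[-0.00188,-0.00069,0,0,0.01],[-0.00188,-0.00069,0,0,0.01],[-0.00188,-0.00069,0,0,0.01],[0,0,0,0,0.01]]
  ]
}}

```text
time: 16.35
tool_pos: [531.9, 82.9, 112.2]
tcp_rot: [-180.0, -0.0, 110.2]
ft_force: [-0.0, 3.8, -0.2]
finger_gap: 17.7
grip_force: 41.0
```

Call:
{"fn": "servo_tool", "kwargs": {
  "plan": [
    [[-0.00188,-0.00069,0,0,0.01],[-0.00188,-0.00069,0,0,0.01],[-0.00188,-0.00069,0,0,0.01],[-0.00188,-0.00069,0,0,0.01],[-0.00188,-0.00069,0,0,0.01],[-0.00188,-0.00069,0,0,0.01],[-0.00188,-0.00069,0,0,0.01],[0,0,0,0,0.01]]
  ]
}}

```text
time: 17.15
tool_pos: [518.8, 78.1, 112.1]
tcp_rot: [-180.0, -0.0, 110.2]
ft_force: [-0.7, 3.2, -0.4]
finger_gap: 17.3
grip_force: 40.8
```

Call:
{"fn": "servo_tool", "kwargs": {
  "plan": [
    [[-0.00188,-0.00069,0,0,0.01],[-0.00188,-0.00069,0,0,0.01],[-0.00188,-0.00069,0,0,0.01],[-0.00188,-0.00069,0,0,0.01],[-0.00188,-0.00069,0,0,0.01],[-0.00188,-0.00069,0,0,0.01],[0,0,0,0,0.01]]
  ]
}}

```text
time: 17.85
tool_pos: [507.5, 73.8, 112.1]
tcp_rot: [-180.0, 0.0, 110.2]
ft_force: [-0.5, 1.2, -0.8]
finger_gap: 17.6
grip_force: 40.9
```

```bash
python3 - <<'E'
from bench import sense, optics
from h import *
import cv2
d=optics.snapshot("wrist");s=sense();print(s["tool_pos"],s["ft_force"])
cv2.imwrite("pics/w5.png",d["frame"])
E
```

```text
[507.49154844  73.85798462 112.1177581 ] [-0.45151162  0.39445361  0.2161398 ]
```

View pics/w5.png

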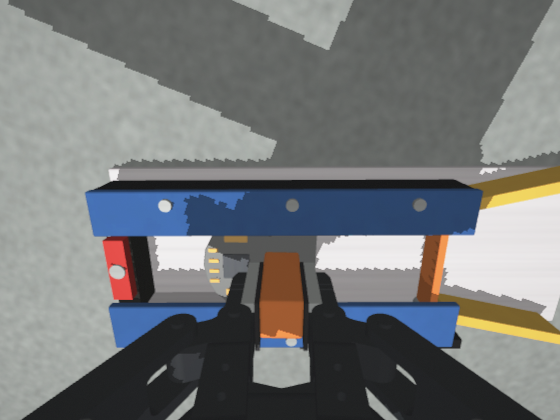

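The gate has already sprung shut behind the carrier (435,265). The nose is at (204,265), with about 30 mm left to the stop face at about (148,265).

Call:
{"fn": "servo_tool", "kwargs": {
  "plan": [
    [[-0.00188,-0.00069,0,0,0.01],[-0.00188,-0.00069,0,0,0.01],[-0.00188,-0.00069,0,0,0.01],[-0.00188,-0.00069,0,0,0.01],[-0.00188,-0.00069,0,0,0.01],[-0.00188,-0.00069,0,0,0.01],[-0.00188,-0.00069,0,0,0.01],[-0.00188,-0.00069,0,0,0.01],[-0.00188,-0.00069,0,0,0.01],[0,0,0,0,0.01]]
  ]
}}

```text
time: 18.9
tool_pos: [490.7, 67.7, 112.2]
tcp_rot: [-180.0, 0.0, 110.2]
ft_force: [0.2, -0.3, -1.3]
finger_gap: 17.4
grip_force: 41.0
```

Call:
{"fn": "servo_tool", "kwargs": {
  "plan": [
    [[-0.00094,-0.00035,0,0,0.01],[-0.00094,-0.00035,0,0,0.01],[-0.00094,-0.00035,0,0,0.01],[-0.00094,-0.00035,0,0,0.01],[-0.00094,-0.00035,0,0,0.01],[-0.00094,-0.00035,0,0,0.01],[0,0,0,0,0.01]]
  ]
}}

```text
time: 19.6
tool_pos: [485.1, 65.7, 112.1]
tcp_rot: [-180.0, 0.0, 110.2]
ft_force: [0.1, 0.4, -3.0]
finger_gap: 17.5
grip_force: 41.0
```

Call:
{"fn": "servo_tool", "kwargs": {
  "plan": [
    [[-0.00047,-0.00017,0,0,0.01],[-0.00047,-0.00017,0,0,0.01],[-0.00047,-0.00017,0,0,0.01],[-0.00047,-0.00017,0,0,0.01],[-0.00047,-0.00017,0,0,0.01],[-0.00047,-0.00017,0,0,0.01]]
  ]
}}

```text
time: 20.2
tool_pos: [482.4, 64.7, 112.2]
tcp_rot: [-180.0, 0.0, 110.2]
ft_force: [-0.4, -0.3, -1.3]
finger_gap: 17.1
grip_force: 41.0
```

Call:
{"fn": "servo_tool", "kwargs": {
  "plan": [
    [[-0.00047,-0.00017,0,0,0.01],[-0.00047,-0.00017,0,0,0.01],[-0.00047,-0.00017,0,0,0.01],[-0.00047,-0.00017,0,0,0.01]]
  ]
}}

```text
time: 20.6
tool_pos: [480.5, 64.0, 112.2]
tcp_rot: [-180.0, 0.0, 110.2]
ft_force: [0.0, 0.6, -1.7]
finger_gap: 17.6
grip_force: 41.0
```

Nose is at about 155 mm.

Call:
{"fn": "servo_tool", "kwargs": {
  "plan": [
    [[-0.00047,-0.00017,0,0,0.01],[-0.00047,-0.00017,0,0,0.01],[-0.00047,-0.00017,0,0,0.01]]
  ]
}}

```text
time: 20.9
tool_pos: [479.1, 63.5, 112.2]
tcp_rot: [180.0, 0.0, 110.2]
ft_force: [0.4, 0.1, -3.1]
finger_gap: 17.7
grip_force: 40.9
```

Call:
{"fn": "servo_tool", "kwargs": {
  "plan": [
    [[-0.00047,-0.00017,0,0,0.01],[-0.00047,-0.00017,0,0,0.01],[0,0,0,0,0.01]]
  ]
}}

```text
time: 21.2
tool_pos: [478.2, 63.1, 112.2]
tcp_rot: [-180.0, -0.0, 110.2]
ft_force: [-0.3, 1.1, -1.2]
finger_gap: 17.7
grip_force: 40.9
```

Call:
{"fn": "servo_tool", "kwargs": {
  "plan": [
    [[-0.00047,-0.00017,0,0,0.01],[-0.00047,-0.00017,0,0,0.01],[0,0,0,0,0.01]]
  ]
}}

```text
time: 21.5
tool_pos: [477.2, 62.8, 112.2]
tcp_rot: [-180.0, -0.0, 110.2]
ft_force: [-0.4, -0.4, -2.4]
finger_gap: 17.3
grip_force: 40.9
```

Call:
{"fn": "servo_tool", "kwargs": {
  "plan": [
    [[-0.00047,-0.00017,0,0,0.01],[-0.00047,-0.00017,0,0,0.01],[0,0,0,0,0.01]]
  ]
}}

```text
time: 21.8
tool_pos: [476.3, 62.5, 112.2]
tcp_rot: [-180.0, -0.0, 110.2]
ft_force: [0.3, -0.9, -1.8]
finger_gap: 17.6
grip_force: 40.9
```

Call:
{"fn": "servo_tool", "kwargs": {
  "plan": [
    [[-0.00047,-0.00017,0,0,0.01],[-0.00047,-0.00017,0,0,0.01],[0,0,0,0,0.01]]
  ]
}}

```text
time: 22.1
tool_pos: [475.3, 62.1, 112.2]
tcp_rot: [-180.0, -0.0, 110.2]
ft_force: [0.2, -0.2, -1.3]
finger_gap: 17.1
grip_force: 40.9
```

Call:
{"fn": "servo_tool", "kwargs": {
  "plan": [
    [[-0.00047,-0.00017,0,0,0.01],[-0.00047,-0.00017,0,0,0.01],[0,0,0,0,0.01]]
  ]
}}

```text
time: 22.4
tool_pos: [474.4, 61.8, 112.2]
tcp_rot: [-180.0, 0.0, 110.2]
ft_force: [-0.2, -0.4, -2.0]
finger_gap: 17.4
grip_force: 40.9
```

Call:
{"fn": "servo_tool", "kwargs": {
  "plan": [
    [[-0.00047,-0.00017,0,0,0.01],[-0.00047,-0.00017,0,0,0.01],[0,0,0,0,0.01]]
  ]
}}

```text
time: 22.7
tool_pos: [473.5, 61.5, 112.2]
tcp_rot: [180.0, 0.0, 110.2]
ft_force: [0.3, 0.2, -1.4]
finger_gap: 17.6
grip_force: 40.9
```

Call:
{"fn": "servo_tool", "kwargs": {
  "plan": [
    [[-0.00047,-0.00017,0,0,0.01],[-0.00047,-0.00017,0,0,0.01],[0,0,0,0,0.01]]
  ]
}}

```text
time: 23.0
tool_pos: [473.1, 61.3, 112.4]
tcp_rot: [179.9, 0.0, 110.2]
ft_force: [3.7, 2.1, -3.7]
finger_gap: 17.8
grip_force: 40.9
```

Call:
{"fn": "servo_tool", "kwargs": {
  "plan": [
    [[-0.00028,-0.0001,0,0,0.01],[0,0,0,0,0.01]]
  ]
}}

```text
time: 23.2
tool_pos: [473.0, 61.3, 112.5]
tcp_rot: [179.9, 0.0, 110.2]
ft_force: [5.6, 2.6, -4.4]
finger_gap: 17.2
grip_force: 40.9
```

Call:
{"fn": "servo_tool", "kwargs": {
  "plan": [
    [[-0.00025,-0.0001,-0.0001,0,0.01],[0,0,0,0,0.01],[0,0,0,0,0.01]]
  ]
}}

```text
time: 23.5
tool_pos: [473.0, 61.3, 112.6]
tcp_rot: [179.9, 0.0, 110.2]
ft_force: [5.9, 2.4, -4.5]
finger_gap: 17.5
grip_force: 41.0
```

Call:
{"fn": "servo_tool", "kwargs": {
  "plan": [
    [[0,0,0,0,0.01],[0,0,0,0,0.01],[0,0,0,0,0.01]]
  ]
}}

```text
time: 23.8
tool_pos: [473.0, 61.3, 112.5]
tcp_rot: [179.9, 0.0, 110.2]
ft_force: [5.6, 2.6, -5.1]
finger_gap: 17.3
grip_force: 41.0
```

Call:
{"fn": "servo_tool", "kwargs": {
  "plan": [
    [[-0.0003,-0.0001,0,0,0.01],[0,0,0,0,0.01],[0,0,0,0,0.01]]
  ]
}}

```text
time: 24.1
tool_pos: [472.8, 61.2, 112.6]
tcp_rot: [179.8, 0.0, 110.2]
ft_force: [5.9, 4.5, -5.9]
finger_gap: 17.6
grip_force: 41.0
```

Call:
{"fn": "servo_tool", "kwargs": {
  "plan": [
    [[-0.0002,-7e-05,0,0,0.01],[0,0,0,0,0.01],[0,0,0,0,0.01],[0,0,0,0,0.01]]
  ]
}}

```text
time: 24.5
tool_pos: [472.8, 61.2, 112.7]
tcp_rot: [179.8, 0.0, 110.2]
ft_force: [7.0, 4.9, -5.9]
finger_gap: 17.7
grip_force: 41.0
```

Call:
{"fn": "servo_tool", "kwargs": {
  "plan": [
    [[0,0,0,0,0.01],[0,0,0,0,0.01],[0,0,0,0,0.01],[0,0,0,0,0.01]]
  ]
}}

```text
time: 24.9
tool_pos: [472.8, 61.2, 112.6]
tcp_rot: [179.8, 0.0, 110.2]
ft_force: [7.1, 3.9, -5.9]
finger_gap: 17.3
grip_force: 41.0
```

Call:
{"fn": "servo_tool", "kwargs": {
  "plan": [
    [[0,0,-0.0003,0,0.01],[0,0,-0.0003,0,0.01],[0,0,0,0,0.01]]
  ]
}}

```text
time: 25.2
tool_pos: [472.9, 61.2, 112.5]
tcp_rot: [179.8, 0.0, 110.2]
ft_force: [5.5, 3.9, -1.9]
finger_gap: 17.4
grip_force: 41.4
```

Call:
{"fn": "servo_tool", "kwargs": {
  "plan": [
    [[0,0,0,0,0.022],[0,0,0,0,0.026],[0,0,0,0,0.03],[0,0,0,0,0.034],[0,0,0,0,0.036],[0,0,0,0,0.036],[0,0,0,0,0.036]]
  ]
}}

```text
time: 25.9
tool_pos: [471.5, 60.8, 111.5]
tcp_rot: [-180.0, -0.0, 110.2]
ft_force: [-1.0, -0.4, 0.3]
finger_gap: 35.6
grip_force: 0.0
```

Call:
{"fn": "servo_tool", "kwargs": {
  "plan": [
    [[0.0015,0.0005,0.005,0,0.036],[0,0,0.015,0,0.036],[0,0,0.02,0,0.036],[0,0,0.03,0,0.036],[0,0,0.04,0,0.036],[0,-0.02,0.04,0,0.036],[0,-0.03,0.03,0,0.036],[0,-0.02,0,0,0.036],[0,0,0,0,0.036],[0,0,0,0,0.036]]
  ]
}}

```text
time: 26.9
tool_pos: [472.9, -8.7, 291.4]
tcp_rot: [-180.0, -0.0, 110.1]
ft_force: [0.2, 0.6, 0.9]
finger_gap: 36.1
grip_force: 0.0
```

```bash
python3 - <<'E'
from bench import sense, optics
import cv2
d=optics.snapshot("wrist");s=sense();print(s["tool_pos"],s["ft_force"])
cv2.imwrite("pics/w6.png",d["frame"])
E
```

```text
[472.7491706   -8.30334276 290.96322964] [ 0.33353595 -0.41052569  0.10671108]
```

View pics/w6.png

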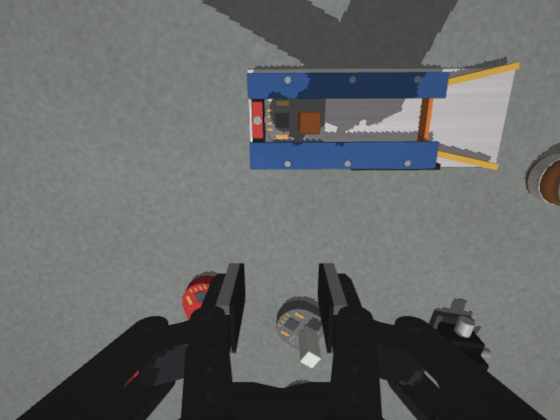

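The carrier is home: its nose is against the red-capped stop at (265,120), its post stands upright at (310,122), and the gate is shut at (428,118). The robot is clear of everything.

```bash
python3 -c "
from bench import r
print(r.hand_in())"
```

```text
the job is handed in; nothing more can be done
None
```

The orange-post carrier is home against the end stop, pressed there at about 8 N for roughly 0.8 s and then released. The gate is shut behind it, nothing else was touched, and the job was handed in at about 27 s.

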